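Nip up a V-block clamp with a ratchet ring spanner

TASK

The turned steel shaft lies loose in the V-block. Take the ratchet ring spanner, fit it right down over the hexagon of the clamping screw and work it back and forth - clockwise turns the screw, the way back slips on the ratchet - until the screw nips the shaft firmly, at about 0.6 newton metres; do not overtighten it, or its foot bruises the finished flat. Then take the spanner off and lay it flat on the worktop clear of the block; leave the shaft where it lies in the V and do not disturb the tape measure, the marker and the brass fitting.

Things in the scene. Friction and masses are not known exactly. Their poses are not given: they have to be found in the camera images.
- spanner_ring (a point): Ratchet ring spanner (0.41 kg, 28 mm thick), lying flat: round steel head, 52 mm diameter, straight black rubber handle. This point: on the ring's axis, on the underside. Own x axis points from handle to head, z up. The ring's hexagon hole goes right through, 25.2 mm across flats; at ratchet value 0 two of its flats are square to x. Use it this side up.
- spanner_grip (a point): Where to grip the spanner: middle of the handle's thickness, 90 mm from the ring's axis (to the spanner's -x), 14 mm above the underside, near its balance point. The rubber sleeve, 22 mm wide and 28 mm high with flat upright sides, runs from 68 to 202 mm from the ring's axis. Same axes as spanner_ring.
- ratchet (a joint): How far the ring has slipped in the spanner's head, rad: 0 at the start. Turned clockwise seen from above the spanner carries its ring along; swung back anticlockwise it slips over the ring with about 0.05 N m of drag and this grows by 0.35 a click. The ring's yaw is the spanner's yaw minus this value.
- screw: Upright clamping screw above the shaft, origin at its foot, z up its axis. Steel hexagon head 24 mm across flats, two flats square to its x axis. It turns, sinking 6 mm per turn clockwise from above, and stays where left. It runs freely at 0.1 to 0.15 N m; somewhere in the first half turn the foot meets the shaft, then this climbs to 0.6 N m (right) in about 1 rad; from 1 N m on it is overtight.
- screw_head (a point): On the screw's axis, on the collar (34 mm diameter) at the bottom of its hexagon: the seated spanner's underside rests here. The hexagon stands 22 mm above this point, its top 4 mm tapered. Axes of the screw. 0.6 N m is 6.7 N pushed sideways on the spanner 90 mm from this axis, less if the hand twists too; a fast pull that stops springs back, so the torque is true only in or after a slow pull.
- vblock: V-block (76 x 66 mm, top 60 mm high) on a steel plate (160 x 110 x 10 mm) bolted to the worktop; a dark stirrup over it, 96 mm wide along the block's x axis and 26 mm deep, its round boss 125 mm high, carries the clamping screw in the middle. Origin under the centre, on the worktop; the V runs along its y axis. It does not move.
- shaft: Turned steel shaft (about 1.4 kg) lying in the V: 40 mm diameter, with a milled flat on top in the middle and a 28 mm journal at one end, 150 mm long in all. Origin on its axis, 70 mm from the thick end; its y axis is the shaft's axis. At the start the screw does not touch it.
- tape_measure: Tape measure, 37 x 81 x 62 mm, standing on the worktop, origin under its centre: leave alone.
- marker_black: Marker pen, 15 x 136 mm, lying on the worktop, origin under its centre: leave alone.
- brass_tee: Brass tee fitting, 38 x 49 x 23 mm, origin under its centre: leave alone.
There are look-alikes about, which are no part of the job. Leave any blue or red look-alike of the shaft alone.

How it is judged:
By the outcome, as a careful person would: the job done as asked, in the order asked, and still so for the second after the job is handed in, with the robot touching nothing.
It also fails if it takes over 72 s, if anything falls off the work surface, if the arm or the gripper's body presses on something with over 40 N, if the wrist force passes 120 N, or if a joint passes its speed limit or range.

ROBOT

A 6-joint arm with a two-finger parallel gripper is mounted at the origin on a cart in front of the work surface, level with it; the furniture and walls round the work are solid. World frame = base frame: x ahead of the robot, y to its left, z up, the work surface at z = 0. Lengths are in m, angles in degrees, forces in N, time in s.
With the tool pointing down it reaches from about 0.25 to 0.725 m from the base axis. Payload 9.7 kg.
Tool frame: the origin (TCP) lies on the centre line of the jaws, within the pads' length; the fingertips stand 17 mm ahead of it and the grasp point (between the pads) lies 2 mm behind it (bot.tip_extent is the distance from the TCP to the fingertips, in m); z points along the fingers, y is the line along which they close (so a half turn about z gives the same grasp; the last joint's range is limited). The gripper opens to 85 mm and grips with 20 to 120 N. Pads are 22 mm wide; open, the fingers measure 114 mm over their backs; the gripper's body (76 mm by 85 mm) begins 54 mm behind the grasp point. The pads swing forward as they close: fully open they stand 13 mm farther back than shut.
Start: joints at [-67.437, 4.979, 10.078, 95.1, 0, 90], TCP at [0.211, -0.508, 0.248] pointing down, gripper open.
Joint ranges: [-179.16, 179.16], [-48.56, 103.87], [-65.8, 70.77], [-126.05, 130.52], [-82.76, 87.17], [-180, 180]. Speed limits (degrees/s): [127.2, 127.2, 147.25, 180, 180, 180].

INTERFACE

Orientations are given as [roll, pitch, yaw] about the fixed x, y, z axes, in that order (R = Rz(yaw) Ry(pitch) Rx(roll)).
In Python, from workcell import bot gives the robot as it stands.
- The arm moves only by the tool carry_out, never from a script. Its argument "moves" is text: rows parted by semicolons, each of 7 numbers parted by spaces: the shift along the tool's x, y, z in mm, then the turn, a rotation vector about the tool's x, y, z in degrees, then the finger opening in mm, from 0 to 85.4. A call has 1 to 20 rows; each row is the pose to reach, as a shift and turn from the pose commanded when the call began, along the tool's axes at that moment; what a row does not reach only later rows make up. A row lasts 1/10 s, in which the tool goes at most 50 mm and 8.59 degrees, less where a joint would pass 70% of its speed; a pose out of reach is approached as far as the arm can. A call with a gripper value outside its range is refused whole. The fingers move at their own pace and stop on an object; "force" is the grip in N (left out, the last holds). Time passes only in rows, so rows that repeat a pose let the fingers close. It gives the time, the measured TCP pose, the force, the opening and the grip force at its end, in the units of the state.
- bot.get_obs(): the state, without advancing time (a new reading comes with each control period).
- bot.camera(name): name is "side" or "top"; returns a dict with "img" (400x640x3 uint8, red, green, blue), "mtx" (3x3 intrinsics, pixels), "position" and "orientation" of the camera in the world. Camera axes: x right, y up, looking along -z (the intrinsics and any distortion apply to the point x, -y, -z); pixel columns grow to the right and rows downward; lengths in m; the calibration is good to about 2 mm. A picture is of the moment at which its call begins. There is no depth.
- bot.job_done(): hands the job in; it is judged then, once.
The state is a dict: "time": time; "q": joint angles; "qd": joint speeds; "joint_efforts": joint torques, N m; "ee_pos": TCP position; "tcp_rot": TCP orientation; "wrist_force": force on the tool from outside, world axes, zero at the start; "torque": the same for the moment, N m; "opening": finger opening in m; "grasp_force": force on a finger pad.
Only numpy, scipy, OpenCV 4.12 (cv2) and the standard library are available. Lean on these libraries where they do the work, as an engineer would, in place of code of your own. Each camera call takes 0.05 s, during which the arm holds its last target. There are 200 camera calls.

## Working session

There is one attempt and no reset: what is moved stays moved. The work goes in short steps, Python scripts to look and compute and a tool call to move; the robot and the scene stay as the last step left them, time stands still between calls to the robot, and variables do not carry over. Pictures are saved under pics/ and viewed, at most 10 in all, crops included, and the job is handed in when it is done.

Besides the shell and the picture viewer there is one more tool, called as a command line: name --argument value ..., lists and objects as JSON in quotes. carry_out: Moves the arm, as the interface text tells. Its arguments: {"type":"object","properties":{"moves":{"type":"string"},"force":{"type":"number"}},"required":["moves"]}

```bash
ls; mkdir -p pics
cat > h.py <<'E'
import numpy as np, cv2
from workcell import bot
from scipy.spatial.transform import Rotation as R
def cam(n):
    c=bot.camera(n); return c
def rot(c):
    o=np.array(c["orientation"]); 
    return o if o.shape==(3,3) else R.from_euler('xyz',o,degrees=True).as_matrix()
def ray(c,uv):
    d=cv2.undistortPoints(np.array([[uv]],float),c["mtx"],np.array(c.get("dist",np.zeros(5)),float))[0,0]
    return np.array(c["position"]),rot(c)@np.array([d[0],-d[1],-1])
def onz(c,uv,z):
    p,d=ray(c,uv); return p+d*(z-p[2])/d[2]
def proj(c,P):
    q=rot(c).T@(np.array(P)-c["position"]); q=np.array([q[0],-q[1],-q[2]]); u=c["mtx"]@q; return u[:2]/u[2]
def save(c,n): cv2.imwrite(f"pics/{n}.png",c["img"][...,::-1])
E
python3 - <<'E'
from h import *
for n in("top","side"):
    c=cam(n); save(c,n+"0"); print({k:v for k,v in c.items() if k!="img"})
print(bot.get_obs())
E
```

```text
pics
{'mtx': array([[363.91313876,   0.        , 316.6559423 ],
       [  0.        , 363.91313876, 197.71819453],
       [  0.        ,   0.        ,   1.        ]]), 'position': array([0.47802044, 0.0061022 , 0.99346323]), 'orientation': array([  4.69814465,  -0.80408958, -89.45156984])}
{'mtx': array([[360.93286733,   0.        , 319.48105404],
       [  0.        , 360.93286733, 192.02387884],
       [  0.        ,   0.        ,   1.        ]]), 'position': array([0.47629727, 0.71095007, 0.73689592]), 'orientation': array([  48.31706092,    1.26335368, -174.83915582])}
{'time': 0.1, 'q': array([-6.74362617e+01,  5.00777461e+00,  1.00412369e+01,  9.51027944e+01,
        9.21404270e-04,  8.99985237e+01]), 'qd': array([ 0.10113364, -0.01874223,  0.11895954, -0.00441521, -0.04854094,
       -0.03263349]), 'joint_efforts': array([ 7.92654155e-04, -5.21561122e+01,  4.65653408e+01,  1.60820974e-02,
        1.62153469e-05,  1.33502459e-05]), 'ee_pos': array([ 0.2109698 , -0.50771663,  0.24767574]), 'tcp_rot': array([-1.79930668e+02, -9.23189989e-04,  2.25652135e+01]), 'wrist_force': array([-0.63323286, -0.09917119,  0.03341836]), 'torque': array([-0.05087107,  0.00178834, -0.00678699]), 'grasp_force': 0.0, 'opening': 0.08561840437963293}
```

View pics/top0.png

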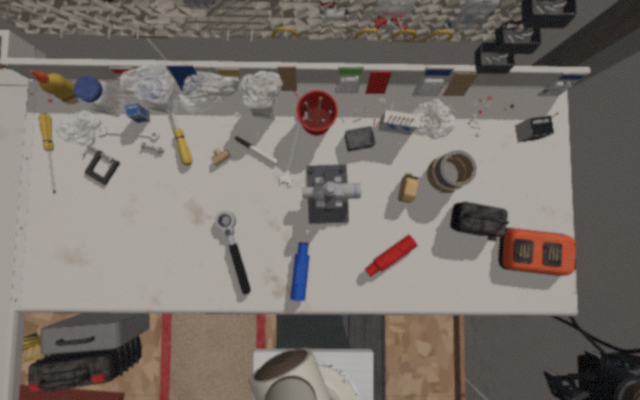

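View pics/side0.png

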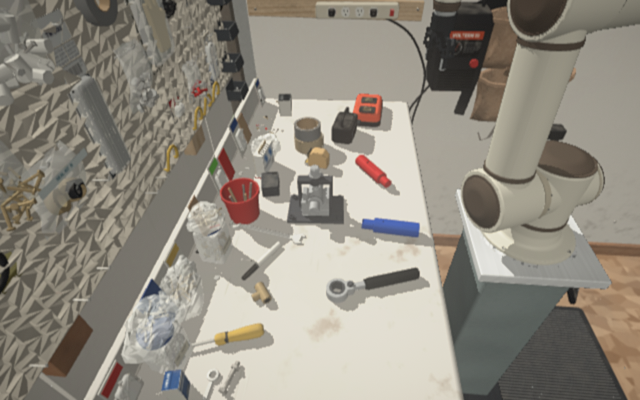

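The top view shows the spanner with its ring at about (226,221) and the handle end at (243,290). The V-block is at about (327,193) with the shaft running left to right in the image. In the side view the ring is at (340,288) and the stirrup at (316,185). I'll enlarge both.

Run:
```python
from h import *
c=cv2.imread("pics/top0.png"); s=cv2.imread("pics/side0.png")
f=lambda im,x,y,w,h,k:cv2.resize(im[y:y+h,x:x+w],None,fx=k,fy=k,interpolation=cv2.INTER_CUBIC)
a=f(c,295,155,75,75,5.3333);b=f(s,280,155,75,75,5.3333)   # 400x400
d=f(c,205,205,75,37,5.3333); 
e=f(s,320,260,75,37,5.3333)
cv2.imwrite("pics/crop0.png",np.vstack([np.hstack([a,b]),np.hstack([d,e])]))
```

```text
(no output)
```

View pics/crop0.png

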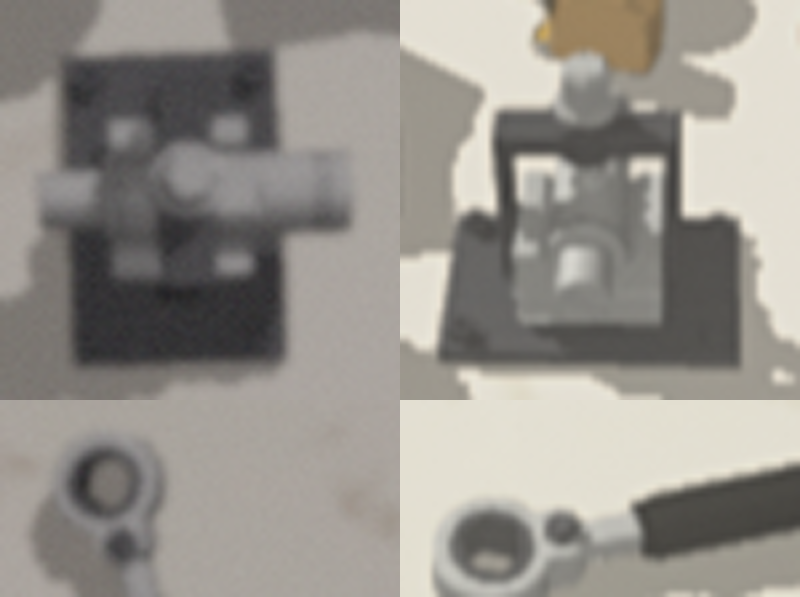

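Crop: in the top view the plate corners are at crop (65,58), (275,50), (285,362) and (75,365), and the screw head top is at (185,175). In the side crop the hexagon top is at (588,70). Next I'll compute poses.

Run:
```python
from h import *
T=cam("top");S=cam("side")
def crop(x,y,u,v,k=16/3): return (x+(u+.5)/k-.5,y+(v+.5)/k-.5)
# screw head: triangulate
def tri(a,b):
    p,d=ray(T,a);q,e=ray(S,b);A=np.stack([d,-e],1);s=np.linalg.lstsq(A,q-p,rcond=None)[0]
    return (p+d*s[0]+q+e*s[1])/2,np.linalg.norm(p+d*s[0]-q-e*s[1])
print("hex top",tri(crop(295,155,187,172),crop(280,155,187,62)))
pc=np.array([onz(T,crop(295,155,*c),.01) for c in[(65,58),(275,50),(285,362),(75,365)]])
print("plate",pc.mean(0),pc[:,:2].round(4).tolist())
pa=np.array([onz(S,crop(280,155,*c),.01) for c in[(40,362),(340,365)]]);print("plate near edge side",pa)
for n,c in(("top",T),("side",S)):
    hsv=cv2.cvtColor(c["img"],cv2.COLOR_RGB2HSV)
    m=((hsv[...,2]<75)*255).astype(np.uint8)
    box=(205,225,60,80) if n=="top" else (355,255,80,50)
    mm=np.zeros_like(m);x,y,w,h=box;mm[y:y+h,x:x+w]=m[y:y+h,x:x+w]
    cs,_=cv2.findContours(mm,cv2.RETR_EXTERNAL,cv2.CHAIN_APPROX_NONE);k=max(cs,key=cv2.contourArea)
    P=np.array([onz(c,p[0],.026 if n=="top" else .022)[:2] for p in k]);r=cv2.minAreaRect((P*1000).astype(np.float32));print(n,"handle",r, cv2.boundingRect(k))
print("ring top view z.028",onz(T,crop(205,205,110,83),.028),"side",onz(S,crop(320,260,92,144),.028))
# hole ellipse (dark inside)
```

```text
hex top (array([ 0.57065835, -0.03475524,  0.15920045]), np.float64(0.0030524453903964864))
plate [ 0.57066488 -0.03604196  0.01      ] [[0.647, 0.0209], [0.6525, -0.0868], [0.4928, -0.0923], [0.4903, 0.014]]
plate near edge side [[0.64400515 0.03154238 0.01      ]
 [0.48845978 0.02290305 0.01      ]]
top handle ((368.8950500488281, 193.91856384277344), (131.61154174804688, 21.938194274902344), 18.039173126220703) (229, 244, 21, 50)
side handle ((367.98040771484375, 203.36624145507812), (132.40098571777344, 25.38492774963379), 18.48343849182129) (366, 269, 53, 20)
ring top view z.028 [0.49548753 0.23410156 0.028     ] side [0.49481658 0.2395617  0.028     ]
```

```bash
cat >> h.py <<'E'
def rows(cmd,targets):
    """cmd, targets: (x,y,z m, yaw deg), tool down. Prints tool-axis shift mm and turn about tool z."""
    a=np.radians(cmd[3]);tx=np.array([np.cos(a),np.sin(a),0]);ty=np.array([np.sin(a),-np.cos(a),0])
    for t in targets:
        d=(np.array(t[:3])-cmd[:3])*1000
        print(f"{d@tx:.1f} {d@ty:.1f} {-d[2]:.1f} 0 0 {cmd[3]-t[3]:.2f}")
E
python3 - <<'E'
from h import *
rows((.211,-.508,.248,22.563),[(.4105,.208,.12,18),(.4105,.208,.021,18)])
E
```

```text
459.0 -584.6 128.0 0 0 4.56
459.0 -584.6 227.0 0 0 4.56
```

carry_out --moves "459 -584.6 20 0 0 4.56 85;459 -584.6 20 0 0 4.56 60;459 -584.6 20 0 0 4.56 60;459 -584.6 20 0 0 4.56 60;459 -584.6 20 0 0 4.56 60;459 -584.6 20 0 0 4.56 60;459 -584.6 20 0 0 4.56 60;459 -584.6 20 0 0 4.56 60;459 -584.6 20 0 0 4.56 60;459 -584.6 20 0 0 4.56 60;459 -584.6 20 0 0 4.56 60;459 -584.6 20 0 0 4.56 60;459 -584.6 20 0 0 4.56 60;459 -584.6 20 0 0 4.56 60;459 -584.6 20 0 0 4.56 60;459 -584.6 60 0 0 4.56 60;459 -584.6 100 0 0 4.56 60;459 -584.6 140 0 0 4.56 60;459 -584.6 160 0 0 4.56 60;459 -584.6 160 0 0 4.56 60"

```text
time: 2.2
ee_pos: [0.4229, 0.1699, 0.0847]
tcp_rot: [-178.3, 0.4, 20.9]
wrist_force: [-0.1, 1.2, -0.3]
opening: 0.0602
grasp_force: 0.0
```

carry_out --moves "0 0 0 0 0 0 60;0 0 0 0 0 0 60;0 0 0 0 0 0 60"

```text
time: 2.5
ee_pos: [0.4258, 0.1708, 0.0901]
tcp_rot: [-178.3, -0.1, 20.9]
wrist_force: [0.4, -0.7, -0.4]
opening: 0.0603
grasp_force: 0.0
```

Run:
```python
from h import *
o=bot.get_obs();print(o["ee_pos"],o["tcp_rot"],o["q"])
T=cam("top");S=cam("side");save(T,"top1")
for n,c in(("t",T),("s",S)): print(n,proj(c,[.4105,.208,.014]),proj(c,o["ee_pos"]))
a=T["img"][200:300,180:300];b=S["img"][240:320,320:440]
im=np.vstack([cv2.resize(a,None,fx=4,fy=4),]);im2=cv2.resize(b,(480,320))
cv2.imwrite("pics/c1.png",np.vstack([im[:280],im2])[...,::-1])
```

```text
[0.42582028 0.17084202 0.09012393] [-1.78300272e+02 -1.13141400e-01  2.09238920e+01] [ 20.86819052  -7.77460763 -19.92814536  77.73497384   1.69983679
 179.94427414]
t [235.34356406 252.36801915] [244.22305777 248.30633198]
s [373.35855759 280.80615996] [368.84448436 247.2776533 ]
```

View pics/c1.png

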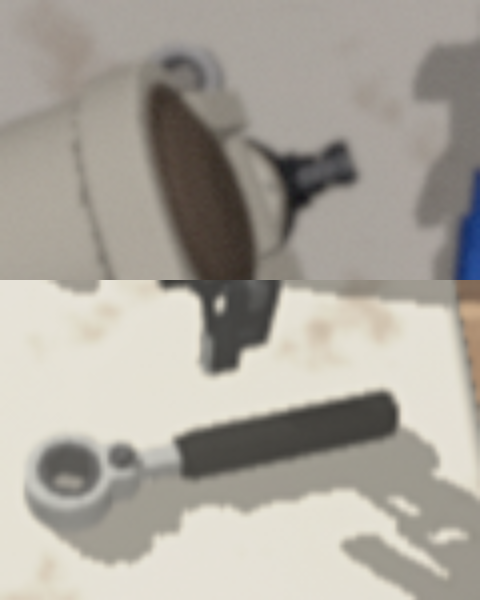

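The top view shows the arm hiding the grip, and joint 6 has hit its limit at 180°. I'll turn the tool half a turn, since the grasp is the same that way round. The side view shows the spanner unmoved and the fingers above the handle at crop (220,360).

```bash
cat >> h.py <<'E'
def M(e): return R.from_euler('xyz',e,degrees=True)
def rows6(p,e,targets):
    "current commanded pos/euler; targets (x,y,z,yaw)"
    r=M(e)
    for t in targets:
        d=r.inv().apply((np.array(t[:3])-p)*1000); v=(r.inv()*M([180,0,t[3]])).as_rotvec(degrees=True)
        print(" ".join(f"{x:.1f}" for x in d)+" "+" ".join(f"{x:.2f}" for x in v))
E
python3 - <<'E'
from h import *
rows6([.4258,.1708,.0901],[-178.3,-.1,20.92],[(.4105,.208,.09,115)])
rows((.4105,.208,.09,115),[(.4105,.208,.09,198),(.4105,.208,.021,198)])
E
```

```text
-1.0 -40.2 1.3 -1.22 -1.47 -94.07
0.0 0.0 -0.0 0 0 -83.00
0.0 0.0 69.0 0 0 -83.00
```

carry_out --moves "-1 -40.2 1.3 -1.22 -1.47 -94.07 60;-1 -40.2 1.3 -1.22 -1.47 -94.07 60;-1 -40.2 1.3 -1.22 -1.47 -94.07 60;-1 -40.2 1.3 -1.22 -1.47 -94.07 60;-1 -40.2 1.3 -1.22 -1.47 -94.07 60;-1 -40.2 1.3 -1.22 -1.47 -94.07 60;-1 -40.2 1.3 -1.22 -1.47 -94.07 60;-1 -40.2 1.3 -1.22 -1.47 -94.07 60;-1 -40.2 1.3 -1.22 -1.47 -94.07 60;-1 -40.2 1.3 -1.22 -1.47 -94.07 60;-1 -40.2 1.3 -1.22 -1.47 -94.07 60;-1 -40.2 1.3 -1.22 -1.47 -94.07 60;-1 -40.2 1.3 -1.22 -1.47 -94.07 60"

```text
time: 3.9
ee_pos: [0.4098, 0.2079, 0.0886]
tcp_rot: [-179.9, -0.0, 114.8]
wrist_force: [-0.5, -0.6, 0.7]
opening: 0.0602
grasp_force: 0.0
```

carry_out --moves "0 0 0 0 0 -83 60;0 0 0 0 0 -83 60;0 0 0 0 0 -83 60;0 0 0 0 0 -83 60;0 0 0 0 0 -83 60;0 0 0 0 0 -83 60;0 0 0 0 0 -83 60;0 0 0 0 0 -83 60;0 0 0 0 0 -83 60;0 0 0 0 0 -83 60;0 0 0 0 0 -83 60;0 0 0 0 0 -83 60;0 0 0 0 0 -83 60"

```text
time: 5.2
ee_pos: [0.4096, 0.2078, 0.0882]
tcp_rot: [-180.0, -0.1, -162.2]
wrist_force: [0.0, 0.6, -0.1]
opening: 0.0597
grasp_force: 0.0
```

Run:
```python
from h import *
o=bot.get_obs();print(o["ee_pos"],o["tcp_rot"],o["q"])
```

```text
[0.40962679 0.2077572  0.08824692] [-1.79996359e+02 -1.35155789e-01 -1.62192490e+02] [ 2.68831687e+01 -7.41272913e+00 -1.98011945e+01  7.77455728e+01
  1.77236368e-02  9.07563350e+00]
```

carry_out --moves "0 0 30 0 0 0 50;0 0 55 0 0 0 50;0 0 66 0 0 0 50;0 0 66 0 0 0 50;0 0 66 0 0 0 30;0 0 66 0 0 0 15;0 0 66 0 0 0 10;0 0 66 0 0 0 10;0 0 66 0 0 0 10;0 0 66 0 0 0 10" --force 80

```text
time: 6.2
ee_pos: [0.4103, 0.2083, 0.0239]
tcp_rot: [180.0, 0.0, -162.0]
wrist_force: [-1.3, 0.7, 7.1]
opening: 0.0203
grasp_force: 79.5
```

Run:
```python
from h import *
o=bot.get_obs();print(o["ee_pos"],o["tcp_rot"],o["wrist_force"])
S=cam("side")
cv2.imwrite("pics/c2.png",cv2.resize(S["img"][230:330,310:440],None,fx=5,fy=5)[...,::-1])
```

```text
[0.41026579 0.20829753 0.02390436] [ 1.79963705e+02  7.23863692e-03 -1.61996645e+02] [-1.26047458  0.74062447  7.11880755]
```

View pics/c2.png

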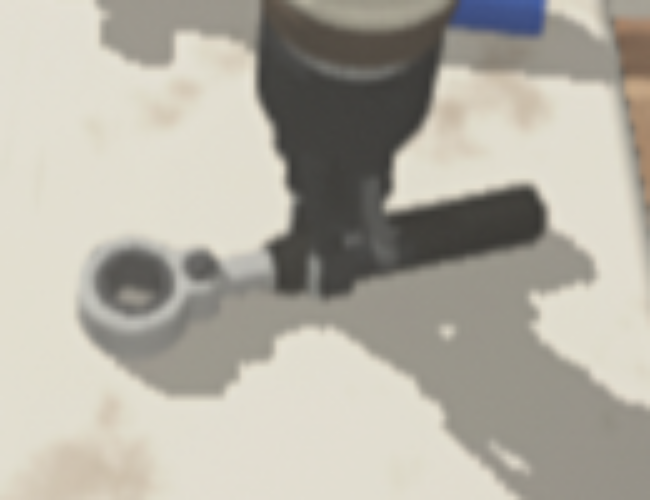

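The spanner is gripped with the jaws square on the sleeve and the ring at crop (130,290). Next: lift.

carry_out --moves "0 0 -20 0 0 0 10;0 0 -50 0 0 0 10;0 0 -90 0 0 0 10;0 0 -130 0 0 0 10;0 0 -170 0 0 0 10;0 0 -200 0 0 0 10;0 0 -200 0 0 0 10;0 0 -200 0 0 0 10"

```text
time: 7.05
ee_pos: [0.41, 0.2079, 0.2222]
tcp_rot: [-180.0, -0.1, -162.0]
wrist_force: [-0.5, -0.1, -4.3]
opening: 0.02
grasp_force: 79.0
```

Run:
```python
from h import *
o=bot.get_obs();print(o["ee_pos"],o["tcp_rot"],o["wrist_force"],o["torque"])
S=np.array([.5707,-.035]);e=o["ee_pos"]
def tcp(psi,z,L=.0895): a=np.radians(psi);return (*(S-L*np.array([np.cos(a),np.sin(a)])),z,psi+180)
c0=(*e[:2],e[2],198)
rows(c0,[tcp(62,.23)])
```

```text
[0.41003544 0.20792852 0.22218875] [-1.79999890e+02 -1.03249805e-01 -1.62000117e+02] [-0.48068167 -0.05626075 -4.30682692] [-0.06099627  0.15815266  0.05142133]
-13.4 -342.9 -7.8 0 0 -44.00
```

carry_out --moves "-1 -25 -8 0 0 -3 10;-3 -60 -8 0 0 -8 10;-5 -100 -8 0 0 -13 10;-7 -145 -8 0 0 -19 10;-9 -190 -8 0 0 -25 10;-10 -235 -8 0 0 -31 10;-12 -275 -8 0 0 -36 10;-13 -310 -8 0 0 -40 10;-13.4 -333 -8 0 0 -43 10;-13.4 -342.9 -8 0 0 -44 10;-13.4 -342.9 -8 0 0 -44 10;-13.4 -342.9 -8 0 0 -44 10"

```text
time: 8.25
ee_pos: [0.5281, -0.1138, 0.2287]
tcp_rot: [179.8, -0.1, -118.0]
wrist_force: [0.5, 0.1, -5.2]
opening: 0.0201
grasp_force: 79.2
```

Run:
```python
from h import *
o=bot.get_obs();print(o["ee_pos"],o["tcp_rot"],o["wrist_force"],o["torque"])
T=cam("top");S=cam("side");save(T,"top3");save(S,"side3")
f=lambda im,x,y,w,h,k:cv2.resize(im[y:y+h,x:x+w],None,fx=k,fy=k,interpolation=cv2.INTER_CUBIC)
cv2.imwrite("pics/c3.png",np.hstack([f(T["img"],295,145,75,75,16/3),f(S["img"],280,135,75,75,16/3)])[...,::-1])
```

```text
[ 0.5280997  -0.11378083  0.22870203] [ 1.79765462e+02 -1.32361181e-01 -1.18048499e+02] [ 0.49682169  0.12344356 -5.22560624] [-0.00689151  0.06316095 -0.00326145]
```

View pics/c3.png

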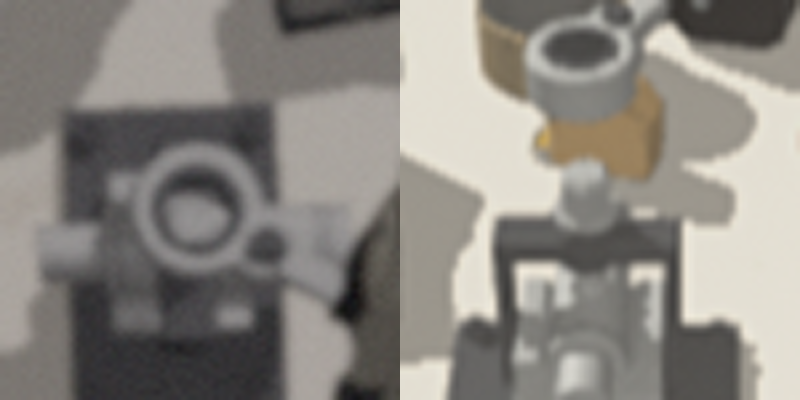

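Run:
```python
from h import *
T=cam("top");S=cam("side")
def crop(x,y,u,v,k=16/3): return (x+(u+.5)/k-.5,y+(v+.5)/k-.5)
def tri(a,b):
    p,d=ray(T,a);q,e=ray(S,b);A=np.stack([d,-e],1);s=np.linalg.lstsq(A,q-p,rcond=None)[0]
    return (p+d*s[0]+q+e*s[1])/2,np.linalg.norm(p+d*s[0]-q-e*s[1])
print("ring",tri(crop(295,145,201,209),crop(280,135,181,50)))
print("ring T@z",onz(T,crop(295,145,201,209),.2327),"S@z",onz(S,crop(280,135,181,50),.2327))
# silhouettes via edges: side-view vertical-edge columns for hex and ring; average frames
g=np.mean([cam("side")["img"].astype(float).mean(2) for _ in range(3)],0)
for v in (166,168,170,172): print(v,g[v,305:330].round().astype(int).tolist())
gt=np.mean([cam("top")["img"].astype(float).mean(2) for _ in range(3)],0)
for v in range(176,194,1): print(v,gt[v,318:348].round().astype(int).tolist())
```

```text
ring (array([ 0.57056797, -0.03691328,  0.22741148]), np.float64(0.0010309626317302092))
ring T@z [ 0.57044424 -0.03659722  0.2327    ] S@z [ 0.56907228 -0.02908437  0.2327    ]
166 [219, 215, 196, 189, 181, 169, 171, 182, 184, 183, 184, 184, 173, 132, 122, 124, 125, 125, 125, 126, 123, 112, 113, 136, 148]
168 [220, 220, 221, 223, 220, 192, 176, 176, 180, 180, 174, 172, 161, 138, 130, 134, 138, 135, 127, 125, 122, 123, 138, 149, 150]
170 [220, 220, 220, 222, 214, 164, 141, 146, 154, 152, 138, 133, 129, 128, 138, 149, 150, 149, 148, 148, 147, 148, 149, 149, 149]
172 [221, 221, 222, 220, 196, 152, 126, 124, 128, 127, 124, 123, 122, 125, 138, 145, 139, 141, 147, 148, 148, 147, 148, 148, 149]
176 [87, 88, 89, 97, 115, 132, 139, 136, 127, 111, 99, 88, 85, 85, 83, 83, 91, 100, 116, 128, 137, 139, 133, 119, 97, 82, 76, 79, 97, 131]
177 [109, 109, 108, 114, 129, 138, 137, 124, 105, 87, 75, 69, 67, 65, 63, 63, 65, 78, 92, 109, 125, 137, 141, 133, 115, 92, 80, 76, 97, 130]
178 [130, 125, 123, 126, 136, 139, 129, 108, 85, 71, 61, 53, 51, 54, 52, 50, 53, 60, 71, 87, 109, 130, 139, 140, 127, 105,
[... 1480 characters left out ...]
90, 94, 110, 131, 138, 131, 110, 94, 93, 106, 118, 119, 120, 120, 119, 113, 101, 92, 92, 113, 129, 132, 115, 92, 77, 70, 73, 75, 85]
190 [97, 97, 93, 102, 120, 136, 137, 130, 114, 97, 93, 94, 95, 95, 97, 96, 94, 95, 98, 111, 129, 139, 133, 110, 81, 73, 70, 72, 70, 79]
191 [97, 101, 98, 97, 106, 123, 136, 138, 130, 118, 102, 90, 89, 87, 87, 89, 99, 107, 118, 131, 140, 143, 135, 109, 83, 72, 70, 69, 71, 76]
192 [100, 102, 102, 96, 95, 107, 121, 134, 137, 132, 121, 115, 112, 109, 109, 114, 123, 129, 135, 138, 142, 144, 136, 111, 86, 73, 68, 67, 68, 80]
193 [95, 99, 100, 96, 93, 92, 103, 118, 128, 133, 132, 132, 132, 131, 131, 132, 137, 138, 135, 131, 132, 135, 133, 120, 105, 92, 82, 76, 78, 95]
```

The top crop shows the ring at (201,209) almost concentric over the bright hexagon; its pointed right side suggests corners along ±y. The side crop shows the ring above and in line with the head. Now I'll refine the hex centre from the unobstructed picture.

Run:
```python
from h import *
g=cv2.imread("pics/top0.png").astype(float).mean(2)
for v in range(179,201): print(v,g[v,319:345].round().astype(int).tolist())
s=cv2.imread("pics/side0.png").astype(float).mean(2)
print()
for v in range(160,184): print(v,s[v,305:328].round().astype(int).tolist())
T=cam("top");S=cam("side")
for x,y,z in [(.5707,-.036,.16),(.5707,-.036,.165),(.5707,-.036,.138),(.5704,-.0348,.2327),(.5704,-.0348,.205)]:
  print((x,y,z),proj(T,[x,y,z]).round(1),proj(S,[x,y,z]).round(1))
```

```text
179 [129, 118, 109, 102, 91, 75, 67, 71, 70, 71, 72, 73, 72, 74, 82, 103, 128, 139, 140, 139, 138, 128, 104, 82, 76, 74]
180 [122, 110, 107, 103, 89, 76, 72, 69, 75, 78, 80, 83, 79, 77, 84, 103, 125, 134, 135, 135, 134, 124, 100, 81, 73, 76]
181 [114, 103, 99, 99, 92, 79, 75, 83, 91, 100, 103, 101, 102, 98, 94, 100, 110, 120, 122, 123, 119, 110, 95, 80, 74, 75]
182 [101, 97, 96, 96, 85, 79, 83, 101, 117, 124, 126, 127, 126, 123, 116, 107, 108, 109, 106, 105, 106, 102, 93, 87, 85, 86]
183 [92, 89, 92, 88, 88, 86, 103, 117, 126, 136, 136, 140, 139, 135, 134, 127, 120, 117, 113, 115, 113, 111, 109, 108, 108, 113]
184 [85, 86, 85, 84, 90, 105, 115, 121, 129, 137, 144, 141, 142, 140, 140, 140, 139, 138, 132, 132, 131, 128, 130, 128, 131, 133]
185 [85, 82, 83, 88, 97, 114, 120, 123, 131, 140, 144, 144, 145, 142, 143, 145, 146, 148, 144, 141, 141, 140, 141, 143, 142, 143]
186 [87, 89, 89, 95, 107, 116, 117, 120, 134, 141, 144, 145, 147, 145, 145, 145, 146, 147, 145, 143, 145, 143, 146, 144, 146, 146]
187 [92, 93, 94, 98, 111, 108, 113, 123, 134, 144, 145, 145, 144, 146, 143, 140, 138, 145, 
[... 3897 characters left out ...]
 88, 84, 80, 78, 77, 78, 78, 78, 79, 83, 90, 94]
180 [95, 94, 95, 94, 92, 87, 81, 79, 78, 79, 81, 79, 78, 79, 80, 79, 82, 82, 82, 81, 81, 83, 86]
181 [83, 84, 84, 85, 84, 81, 78, 78, 80, 81, 80, 79, 79, 80, 82, 82, 83, 82, 82, 82, 82, 82, 82]
182 [73, 74, 74, 74, 76, 76, 76, 76, 78, 79, 79, 79, 79, 78, 79, 81, 81, 79, 79, 78, 77, 77, 77]
183 [99, 98, 100, 100, 93, 82, 74, 75, 77, 78, 79, 79, 77, 78, 81, 82, 80, 81, 87, 90, 91, 91, 91]
(0.5707, -0.036, 0.16) [330.2 187.5] [314.1 165.6]
(0.5707, -0.036, 0.165) [330.3 187.2] [314.  164.1]
(0.5707, -0.036, 0.138) [329.8 188.5] [314.4 172.2]
(0.5704, -0.0348, 0.2327) [331.4 183.8] [313.2 142.7]
(0.5704, -0.0348, 0.205) [330.7 185.3] [313.6 151.8]
```

carry_out --moves "0 0 15 0 0 0 10;0 0 30 0 0 0 10;0 0 38 0 0 0 10;0 0 42 0 0 0 10;0 0 44 0 0 0 10;0 0 46 0 0 0 10;0 0 48 0 0 0 10;0 0 48 0 0 0 10"

```text
time: 9.65
ee_pos: [0.5286, -0.1141, 0.1822]
tcp_rot: [179.9, -0.1, -118.0]
wrist_force: [0.3, -0.3, -4.0]
opening: 0.0202
grasp_force: 79.1
```

carry_out --moves "0 0 2 0 0 0 10;0 0 4 0 0 0 10;0 0 6 0 0 0 10;0 0 6 0 0 0 10"

```text
time: 10.05
ee_pos: [0.5286, -0.1144, 0.1759]
tcp_rot: [179.9, -0.1, -118.0]
wrist_force: [1.1, -2.4, -3.8]
opening: 0.0204
grasp_force: 79.2
```

carry_out --moves "0 0 1.5 0 0 0 10;0 0 3 0 0 0 10;0 0 3 0 0 0 10"

```text
time: 10.35
ee_pos: [0.5285, -0.1144, 0.173]
tcp_rot: [179.9, -0.1, -118.0]
wrist_force: [1.1, -4.0, -4.6]
opening: 0.0202
grasp_force: 79.3
```

carry_out --moves "0.5 -0.5 0 0 0 0 10;0.5 -0.5 2 0 0 0 10;0.5 -0.5 4 0 0 0 10;0.5 -0.5 4 0 0 0 10"

```text
time: 10.75
ee_pos: [0.5287, -0.1147, 0.1688]
tcp_rot: [179.9, -0.1, -118.0]
wrist_force: [0.1, -2.7, -3.8]
opening: 0.0203
grasp_force: 79.3
```

carry_out --moves "0.3 -0.2 1.5 0 0 0 10;0.3 -0.2 3 0 0 0 10;0.3 -0.2 4.5 0 0 0 10;0.3 -0.2 6 0 0 0 10;0.3 -0.2 6 0 0 0 10"

```text
time: 11.25
ee_pos: [0.5288, -0.1149, 0.1629]
tcp_rot: [179.9, -0.1, -118.0]
wrist_force: [1.1, 2.0, -3.2]
opening: 0.0204
grasp_force: 79.3
```

Run:
```python
from h import *
o=bot.get_obs();print(o["ee_pos"],o["tcp_rot"],o["wrist_force"],o["torque"])
T=cam("top");S=cam("side")
f=lambda im,x,y,w,h,k:cv2.resize(im[y:y+h,x:x+w],None,fx=k,fy=k,interpolation=cv2.INTER_CUBIC)
cv2.imwrite("pics/c4.png",np.hstack([f(T["img"],295,145,75,75,16/3),f(S["img"],280,135,75,75,16/3)])[...,::-1])
```

```text
[ 0.52877465 -0.11492698  0.16294246] [ 1.79888549e+02 -8.01898835e-02 -1.17979695e+02] [ 1.14513748  1.96955883 -3.16812902] [ 0.31360113 -0.11250801  0.06733488]
```

View pics/c4.png

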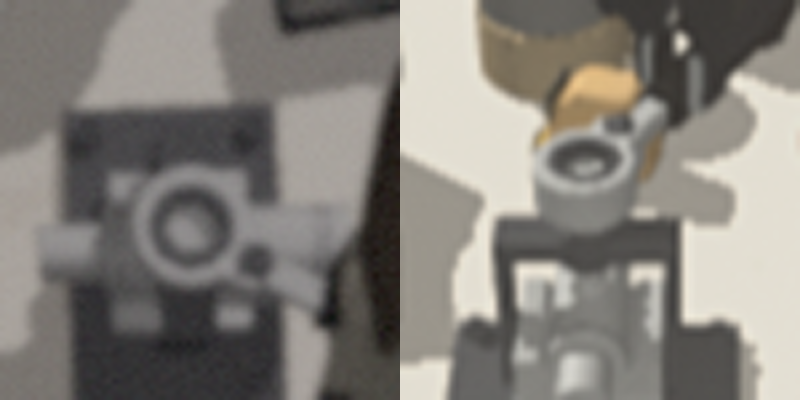

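The ring has gone over the hexagon: top crop (188,228), side crop (585,165). I'll lower it until it meets the collar.

carry_out --moves "0 0 1 0 0 0 10;0 0 2 0 0 0 10;0 0 3 0 0 0 10;0 0 3 0 0 0 10"

```text
time: 11.75
ee_pos: [0.5288, -0.115, 0.1602]
tcp_rot: [179.9, -0.1, -118.0]
wrist_force: [0.6, 2.8, -3.1]
opening: 0.0201
grasp_force: 79.4
```

carry_out --moves "0 0 1 0 0 0 10;0 0 2 0 0 0 10;0 0 3 0 0 0 10;0 0 3 0 0 0 10"

```text
time: 12.15
ee_pos: [0.529, -0.1153, 0.1586]
tcp_rot: [-180.0, -0.1, -118.0]
wrist_force: [-2.1, 1.7, 9.4]
opening: 0.0204
grasp_force: 81.1
```

Seated: contact was felt at TCP z of about 0.1586. Now the clockwise strokes, as an arc about the screw axis.

carry_out --moves "0 0 -0.8 0 0 0 10;-0.3 7.8 -0.8 0 0 5 10;-1.4 15.5 -0.7 0 0 10 10;-3.1 23.2 -0.6 0 0 15 10;-5.4 30.6 -0.5 0 0 20 10;-8.4 37.8 -0.4 0 0 25 10;-12 44.8 -0.3 0 0 30 10;-16.2 51.3 -0.2 0 0 35 10;-20.9 57.5 -0.2 0 0 40 10;-20.9 57.5 -0.2 0 0 40 10"

```text
time: 13.15
ee_pos: [0.4874, -0.0691, 0.1585]
tcp_rot: [-180.0, -0.1, -158.1]
wrist_force: [-4.6, 2.2, 5.3]
opening: 0.0202
grasp_force: 80.6
```

```bash
cat >> h.py <<'E'
C=np.array([.571,-.0363])
def tq():
    o=bot.get_obs();r=o["ee_pos"][:2]-C;F=o["wrist_force"]
    print("t",o["time"],"p",o["ee_pos"].round(4),"yaw",o["tcp_rot"].round(1),"F",F.round(1),"T",o["torque"].round(2),"L",round(np.hypot(*r),4),"psi",round(np.degrees(np.arctan2(-r[1],-r[0])),1),"tau",round(r[0]*F[1]-r[1]*F[0]+o["torque"][2],3),"tau_noTz",round(r[0]*F[1]-r[1]*F[0],3))
E
python3 -c "
from h import *
tq()"
```

```text
t 13.15 p [ 0.4874 -0.0691  0.1585] yaw [-1.800e+02 -1.000e-01 -1.581e+02] F [-4.6  2.2  5.3] T [0.69 0.46 0.46] L 0.0898 psi 21.4 tau 0.119 tau_noTz -0.337
```

carry_out --moves "-0.3 7.8 0.1 0 0 5 10;-1.4 15.5 0.2 0 0 10 10;-3.1 23.2 0.3 0 0 15 10;-5.4 30.6 0.3 0 0 20 10;-8.4 37.8 0.4 0 0 25 10;-12 44.8 0.5 0 0 30 10;-16.2 51.3 0.6 0 0 35 10;-20.9 57.5 0.7 0 0 40 10;-20.9 57.5 0.7 0 0 40 10"

```text
time: 14.05
ee_pos: [0.4851, -0.0072, 0.1576]
tcp_rot: [-180.0, -0.1, 161.9]
wrist_force: [-8.4, 8.0, 7.7]
opening: 0.0206
grasp_force: 80.9
```

```bash
python3 -c "
from h import *
tq()"
```

```text
t 14.05 p [ 0.4851 -0.0072  0.1576] yaw [-1.800e+02 -1.000e-01  1.619e+02] F [-8.4  8.   7.7] T [1.23 1.03 0.37] L 0.0907 psi -18.7 tau -0.071 tau_noTz -0.442
```

carry_out --moves "0.8 0 -0.3 0 0 0 10;0.8 0 -0.3 0 0 0 10"

```text
time: 14.25
ee_pos: [0.4849, -0.0076, 0.1579]
tcp_rot: [180.0, -0.1, 162.1]
wrist_force: [-4.0, 8.0, 4.8]
opening: 0.0209
grasp_force: 80.5
```

```bash
python3 -c "
from h import *
tq()"
```

```text
t 14.25 p [ 0.4849 -0.0076  0.1579] yaw [ 1.800e+02 -1.000e-01  1.621e+02] F [-4.   8.   4.8] T [1.28 0.25 0.56] L 0.0908 psi -18.4 tau -0.008 tau_noTz -0.571
```

carry_out --moves "0.2 0.7 0 0 0 0 10;-0.1 8.5 0.1 0 0 5 10;-1.2 16.2 0.2 0 0 10 10;-2.9 23.9 0.3 0 0 15 10;-5.2 31.3 0.3 0 0 20 10;-8.2 38.5 0.4 0 0 25 10;-11.8 45.5 0.5 0 0 30 10;-11.8 45.5 0.5 0 0 30 10"

```text
time: 15.05
ee_pos: [0.5106, 0.0324, 0.1573]
tcp_rot: [-180.0, -0.1, 131.9]
wrist_force: [-4.3, 7.3, 5.4]
opening: 0.0206
grasp_force: 80.7
```

```bash
python3 -c "
from h import *
tq()"
```

```text
t 15.05 p [0.5106 0.0324 0.1573] yaw [-1.800e+02 -1.000e-01  1.319e+02] F [-4.3  7.3  5.4] T [0.99 0.39 0.23] L 0.0915 psi -48.7 tau 0.08 tau_noTz -0.145
```

carry_out --moves "0.3 0 -0.4 0 0 0 10;-0.6 -12.5 -0.4 0 0 -8 10;-3.2 -24.8 -0.4 0 0 -16 10;-7.5 -36.6 -0.4 0 0 -24 10;-13.4 -47.7 -0.4 0 0 -32 10;-20.8 -57.9 -0.4 0 0 -40 10;-29.5 -66.9 -0.4 0 0 -48 10;-39.4 -74.6 -0.4 0 0 -56 10;-50.2 -80.9 -0.4 0 0 -64 10;-61.9 -85.6 -0.4 0 0 -72 10;-74.1 -88.6 -0.4 0 0 -80 10;-86.9 -89.9 -0.4 0 0 -88 10;-99.4 -89.5 -0.4 0 0 -96 10;-111.8 -87.3 -0.4 0 0 -104 10;-120.8 -84.6 -0.4 0 0 -110 10;-120.8 -84.6 -0.4 0 0 -110 10;-120.8 -84.6 -0.4 0 0 -110 10"

```text
time: 16.75
ee_pos: [0.5284, -0.1152, 0.1575]
tcp_rot: [180.0, -0.1, -118.2]
wrist_force: [1.8, 1.2, 3.6]
opening: 0.0202
grasp_force: 80.3
```

```bash
python3 -c "
from h import *
tq()"
```

```text
t 16.75 p [ 0.5284 -0.1152  0.1575] yaw [ 1.800e+02 -1.000e-01 -1.182e+02] F [1.8 1.2 3.6] T [ 0.64 -0.6  -0.14] L 0.0896 psi 61.6 tau -0.052 tau_noTz 0.092
```

The torque reads -0.05 N m on the back swing, matching the ratchet drag, so the torque formula works. The fit gives L of about 91.2 mm. Second clockwise stroke.

carry_out --moves "-0.4 8 0 0 0 5 10;-1.4 15.8 0 0 0 10 10;-3.1 23.6 0 0 0 15 10;-5.5 31.2 0.1 0 0 20 10;-8.5 38.5 0.2 0 0 25 10;-12.2 45.6 0.2 0 0 30 10;-14.3 49 0.3 0 0 32.5 10;-16.5 52.3 0.4 0 0 35 10"

```text
time: 17.55
ee_pos: [0.4901, -0.0758, 0.1573]
tcp_rot: [-179.9, -0.0, -153.3]
wrist_force: [4.5, 0.4, 3.5]
opening: 0.0208
grasp_force: 80.2
```

```bash
sed -i 's/^C=.*/C=np.array([.5715,-.0348])/' h.py; python3 -c "
from h import *
tq()"
```

```text
t 17.55 p [ 0.4901 -0.0758  0.1573] yaw [-179.9   -0.  -153.3] F [4.5 0.4 3.5] T [ 0.43 -1.29  0.2 ] L 0.0911 psi 26.7 tau 0.357 tau_noTz 0.153
```

carry_out --moves "0 1.6 0 0 0 1 10;-0.1 3.2 0 0 0 2 10;-0.1 4.8 0 0 0 3 10;-0.2 6.4 0.1 0 0 4 10;-0.4 8 0.1 0 0 5 10"

```text
time: 18.05
ee_pos: [0.4869, -0.0688, 0.157]
tcp_rot: [-179.9, -0.1, -158.1]
wrist_force: [3.8, -0.5, 5.4]
opening: 0.0205
grasp_force: 80.4
```

```bash
python3 -c "
from h import *
tq()"
```

```text
t 18.05 p [ 0.4869 -0.0688  0.157 ] yaw [-1.799e+02 -1.000e-01 -1.581e+02] F [ 3.8 -0.5  5.4] T [ 0.13 -1.44  0.16] L 0.0912 psi 21.9 tau 0.339 tau_noTz 0.174
```

carry_out --moves "0 1.6 0 0 0 1 10;-0.1 4 0 0 0 2.5 10;-0.2 6.4 0 0 0 4 10;-0.5 9.5 0.1 0 0 6 10;-0.9 12.7 0.1 0 0 8 10;-1.4 15.8 0.2 0 0 10 10"

```text
time: 18.65
ee_pos: [0.4823, -0.0537, 0.1569]
tcp_rot: [-179.9, -0.0, -168.1]
wrist_force: [4.4, -1.5, 6.0]
opening: 0.0206
grasp_force: 80.6
```

```bash
python3 -c "
from h import *
tq()"
```

```text
t 18.65 p [ 0.4823 -0.0537  0.1569] yaw [-179.9   -0.  -168.1] F [ 4.4 -1.5  6. ] T [-0.05 -1.5   0.32] L 0.0912 psi 12.0 tau 0.534 tau_noTz 0.214
```

carry_out --moves "0 0.8 0 0 0 0.5 10;0 1.6 0 0 0 1 10;0 2.4 0 0 0 1.5 10;0 2.4 0 0 0 1.5 10"

```text
time: 19.05
ee_pos: [0.4819, -0.0515, 0.1569]
tcp_rot: [-179.9, -0.0, -169.6]
wrist_force: [4.9, -1.4, 5.1]
opening: 0.0202
grasp_force: 80.5
```

```bash
python3 -c "
from h import *
tq()"
```

```text
t 19.05 p [ 0.4819 -0.0515  0.1569] yaw [-179.9   -0.  -169.6] F [ 4.9 -1.4  5.1] T [-0.08 -1.49  0.25] L 0.0912 psi 10.5 tau 0.455 tau_noTz 0.204
```

carry_out --moves "-0.4 0.8 -0.3 0 0 0.5 10;-0.4 2.4 -0.3 0 0 1.5 10;-0.4 4 -0.3 0 0 2.5 10;-0.5 5.6 -0.2 0 0 3.5 10;-0.6 7.2 -0.2 0 0 4.5 10;-0.6 8.8 -0.2 0 0 5.5 10;-0.8 10.3 -0.2 0 0 6.5 10;-0.9 11.9 -0.2 0 0 7.5 10;-0.9 12.7 -0.2 0 0 8 10;-0.9 12.7 -0.2 0 0 8 10"

```text
time: 20.05
ee_pos: [0.4804, -0.0389, 0.1569]
tcp_rot: [-179.9, -0.0, -177.6]
wrist_force: [5.2, -2.7, 5.2]
opening: 0.0205
grasp_force: 80.4
```

```bash
python3 -c "
from h import *
tq()"
```

```text
t 20.05 p [ 0.4804 -0.0389  0.1569] yaw [-179.9   -0.  -177.6] F [ 5.2 -2.7  5.2] T [-0.34 -1.59  0.3 ] L 0.0912 psi 2.6 tau 0.561 tau_noTz 0.265
```

carry_out --moves "0 0.8 0 0 0 0.5 10;0 1.6 0 0 0 1 10;0 2.4 0 0 0 1.5 10;-0.1 3.2 0 0 0 2 10;-0.1 4 0 0 0 2.5 10;-0.1 4.8 0 0 0 3 10;-0.2 5.6 0 0 0 3.5 10;-0.2 6.4 0 0 0 4 10;-0.2 6.4 0 0 0 4 10"

```text
time: 20.95
ee_pos: [0.4803, -0.0326, 0.1569]
tcp_rot: [-179.9, -0.0, 178.4]
wrist_force: [4.4, -2.3, 4.4]
opening: 0.0205
grasp_force: 80.4
```

```bash
python3 -c "
from h import *
tq()"
```

```text
t 20.95 p [ 0.4803 -0.0326  0.1569] yaw [-179.9   -0.   178.4] F [ 4.4 -2.3  4.4] T [-0.45 -1.54  0.28] L 0.0912 psi -1.4 tau 0.482 tau_noTz 0.204
```

carry_out --moves "0 0.8 0 0 0 0.5 10;0 1.6 0 0 0 1 10;0 2.4 0 0 0 1.5 10;-0.1 3.2 0 0 0 2 10;-0.1 4 0 0 0 2.5 10;-0.1 4.8 0 0 0 3 10"

```text
time: 21.55
ee_pos: [0.4805, -0.0279, 0.1569]
tcp_rot: [-179.9, -0.0, 175.4]
wrist_force: [4.6, -3.2, 4.1]
opening: 0.0207
grasp_force: 80.4
```

```bash
python3 -c "
from h import *
for i in range(8):
    tq();bot.camera('top')"|sed 's/.*F \[/F [/'
```

```text
F [ 4.6 -3.2  4.1] T [-0.46 -1.61  0.36] L 0.0912 psi -4.4 tau 0.623 tau_noTz 0.259
F [ 5.1 -3.   5.2] T [-0.54 -1.56  0.3 ] L 0.0912 psi -4.4 tau 0.538 tau_noTz 0.239
F [ 4.9 -3.2  4.3] T [-0.6  -1.55  0.34] L 0.0913 psi -4.4 tau 0.595 tau_noTz 0.257
F [ 5.1 -2.7  4.6] T [-0.51 -1.58  0.31] L 0.0912 psi -4.4 tau 0.521 tau_noTz 0.21
F [ 5.5 -2.7  4.5] T [-0.48 -1.6   0.36] L 0.0912 psi -4.3 tau 0.572 tau_noTz 0.208
F [ 4.7 -2.6  4.7] T [-0.47 -1.57  0.3 ] L 0.0913 psi -4.3 tau 0.51 tau_noTz 0.207
F [ 4.9 -3.   3.8] T [-0.46 -1.58  0.25] L 0.0912 psi -4.4 tau 0.484 tau_noTz 0.237
F [ 4.6 -2.5  5.1] T [-0.51 -1.58  0.3 ] L 0.0912 psi -4.3 tau 0.5 tau_noTz 0.197
```

carry_out --moves "0 0.8 -0.2 0 0 0.5 10;0 1.6 -0.2 0 0 1 10;0 2.4 -0.2 0 0 1.5 10;-0.1 3.2 -0.2 0 0 2 10;-0.1 4 -0.2 0 0 2.5 10;-0.1 4.8 -0.2 0 0 3 10;-0.2 5.6 -0.2 0 0 3.5 10;-0.2 6.4 -0.2 0 0 4 10"

```text
time: 22.75
ee_pos: [0.4812, -0.0216, 0.157]
tcp_rot: [-179.8, -0.0, 171.4]
wrist_force: [4.6, -2.3, 3.4]
opening: 0.0202
grasp_force: 80.3
```

```bash
python3 -c "
from h import *
for i in range(10):
    tq();bot.camera('top')"|sed 's/.*F \[/F [/'
```

```text
F [ 4.6 -2.3  3.4] T [-0.63 -1.7   0.32] L 0.0912 psi -8.3 tau 0.467 tau_noTz 0.148
F [ 5.3 -4.3  2.8] T [-0.65 -1.58  0.31] L 0.0913 psi -8.4 tau 0.629 tau_noTz 0.314
F [ 5.5 -3.2  4.1] T [-0.63 -1.58  0.37] L 0.0913 psi -8.3 tau 0.579 tau_noTz 0.212
F [ 5.  -2.9  4. ] T [-0.66 -1.56  0.32] L 0.0912 psi -8.3 tau 0.514 tau_noTz 0.197
F [ 5.5 -3.4  3.1] T [-0.61 -1.59  0.33] L 0.0912 psi -8.3 tau 0.564 tau_noTz 0.23
F [ 5.4 -3.8  4. ] T [-0.68 -1.65  0.32] L 0.0912 psi -8.3 tau 0.591 tau_noTz 0.268
F [ 5.6 -3.6  4.3] T [-0.61 -1.57  0.33] L 0.0913 psi -8.3 tau 0.585 tau_noTz 0.253
F [ 4.9 -3.4  4.2] T [-0.64 -1.57  0.36] L 0.0912 psi -8.3 tau 0.603 tau_noTz 0.244
F [ 5.7 -3.9  3.7] T [-0.61 -1.58  0.32] L 0.0912 psi -8.3 tau 0.598 tau_noTz 0.276
F [ 5.3 -3.3  4.4] T [-0.63 -1.6   0.34] L 0.0913 psi -8.3 tau 0.566 tau_noTz 0.23
```

carry_out --moves "0 0.8 0 0 0 0.5 10;0 1.6 0 0 0 1 10;0 2.4 0 0 0 1.5 10;-0.1 3.2 0 0 0 2 10;-0.1 4 0 0 0 2.5 10;-0.1 4.8 0 0 0 3 10;-0.2 5.6 0 0 0 3.5 10;-0.2 6.4 0 0 0 4 10"

```text
time: 24.05
ee_pos: [0.4823, -0.0153, 0.1569]
tcp_rot: [-179.8, -0.0, 167.4]
wrist_force: [5.2, -3.8, 3.5]
opening: 0.0204
grasp_force: 80.3
```

```bash
python3 -c "
from h import *
for i in range(8):
    tq();bot.camera('top')"|sed 's/.*F \[/F [/'
```

```text
F [ 5.2 -3.8  3.5] T [-0.82 -1.61  0.32] L 0.0913 psi -12.3 tau 0.554 tau_noTz 0.236
F [ 5.8 -3.9  3.9] T [-0.74 -1.57  0.33] L 0.0913 psi -12.3 tau 0.567 tau_noTz 0.237
F [ 5.7 -4.   3.2] T [-0.79 -1.59  0.36] L 0.0913 psi -12.3 tau 0.605 tau_noTz 0.246
F [ 4.9 -3.7  3.8] T [-0.77 -1.61  0.41] L 0.0913 psi -12.3 tau 0.648 tau_noTz 0.237
F [ 5.  -3.6  4.2] T [-0.7  -1.58  0.32] L 0.0913 psi -12.3 tau 0.549 tau_noTz 0.228
F [ 6.2 -3.8  3.8] T [-0.73 -1.59  0.41] L 0.0913 psi -12.3 tau 0.622 tau_noTz 0.216
F [ 5.7 -4.3  4.7] T [-0.78 -1.62  0.44] L 0.0913 psi -12.3 tau 0.708 tau_noTz 0.272
F [ 6.3 -3.9  3.4] T [-0.73 -1.58  0.34] L 0.0912 psi -12.3 tau 0.562 tau_noTz 0.226
```

The torque averages 0.60 N m. Now I'll back off a little to unload, then lift the spanner off.

carry_out --moves "-0.2 -3.2 0 0 0 -2 10;-0.6 -6.4 -0.3 0 0 -4 10;-0.8 -8.7 -0.5 0 0 -5.5 10;-0.8 -8.7 -1.5 0 0 -5.5 10;-0.8 -8.7 -3 0 0 -5.5 10;-0.8 -8.7 -5 0 0 -5.5 10;-0.8 -8.7 -5 0 0 -5.5 10"

```text
time: 25.15
ee_pos: [0.481, -0.0237, 0.1604]
tcp_rot: [-179.9, -0.2, 172.9]
wrist_force: [10.0, -2.2, -7.0]
opening: 0.0204
grasp_force: 78.8
```

```bash
python3 -c "
from h import *
tq()"
```

```text
t 25.15 p [ 0.481  -0.0237  0.1604] yaw [-179.9   -0.2  172.9] F [10.  -2.2 -7. ] T [-0.32 -1.86  0.18] L 0.0912 psi -7.0 tau 0.264 tau_noTz 0.087
```

carry_out --moves "-0.8 -3.2 0 0 0 -2 10;-1 -6.4 0 0 0 -4 10;-1.2 -9.5 0 0 0 -6 10;-1.2 -9.5 0 0 0 -6 10"

```text
time: 25.55
ee_pos: [0.4802, -0.0332, 0.1604]
tcp_rot: [-179.9, -0.3, 179.0]
wrist_force: [4.2, 0.5, -5.1]
opening: 0.0203
grasp_force: 79.2
```

```bash
python3 -c "
from h import *
tq()"
```

```text
t 25.55 p [ 0.4802 -0.0332  0.1604] yaw [-179.9   -0.3  179. ] F [ 4.2  0.5 -5.1] T [ 0.12 -0.91  0.04] L 0.0913 psi -1.0 tau -0.013 tau_noTz -0.057
```

Unloaded. Lift off.

carry_out --moves "-0.3 0 -2 0 0 0 10;-0.3 0 -4 0 0 0 10;-0.3 0 -6 0 0 0 10;-0.3 0 -8 0 0 0 10;-0.3 0 -8 0 0 0 10"

```text
time: 26.05
ee_pos: [0.4808, -0.0329, 0.1698]
tcp_rot: [-179.9, -0.2, 179.0]
wrist_force: [0.0, -2.3, -4.0]
opening: 0.0199
grasp_force: 79.2
```

```bash
python3 -c "
from h import *
tq()"
```

```text
t 26.05 p [ 0.4808 -0.0329  0.1698] yaw [-179.9   -0.2  179. ] F [ 0.  -2.3 -4. ] T [-0.24  0.25 -0.1 ] L 0.0907 psi -1.2 tau 0.106 tau_noTz 0.211
```

carry_out --moves "0 0 -3 0 0 0 10;0 0 -8 0 0 0 10;0 0 -15 0 0 0 10;0 0 -30 0 0 0 10;0 0 -45 0 0 0 10;0 0 -50 0 0 0 10;0 0 -50 0 0 0 10"

```text
time: 26.75
ee_pos: [0.4816, -0.0328, 0.2205]
tcp_rot: [-180.0, -0.0, 179.0]
wrist_force: [0.7, -0.1, -4.6]
opening: 0.0205
grasp_force: 79.2
```

```bash
python3 -c "
from h import *
tq();p=bot.get_obs()['ee_pos']
rows((*p,179),[(.41,.208,.2,198),(.41,.208,.05,198)])"
```

```text
t 26.75 p [ 0.4816 -0.0328  0.2205] yaw [-180.   -0.  179.] F [ 0.7 -0.1 -4.6] T [ 0.03  0.12 -0.04] L 0.0899 psi -1.3 tau -0.032 tau_noTz 0.004
75.8 239.5 20.5 0 0 -19.00
75.8 239.5 170.5 0 0 -19.00
```

carry_out --moves "8 25 0 0 0 -2 10;20 63 0 0 0 -5 10;32 102 0 0 0 -8 10;45 142 5 0 0 -11 10;57 180 10 0 0 -14 10;67 212 15 0 0 -17 10;74 232 20 0 0 -19 10;75.8 239.5 35 0 0 -19 10;75.8 239.5 75 0 0 -19 10;75.8 239.5 115 0 0 -19 10;75.8 239.5 150 0 0 -19 10;75.8 239.5 172 0 0 -19 10;75.8 239.5 182 0 0 -19 10;75.8 239.5 188 0 0 -19 10;75.8 239.5 191 0 0 -19 10;75.8 239.5 191 0 0 -19 10"

```text
time: 28.35
ee_pos: [0.4096, 0.2079, 0.0292]
tcp_rot: [180.0, -0.1, -162.0]
wrist_force: [0.1, 0.8, -3.9]
opening: 0.0203
grasp_force: 79.4
```

carry_out --moves "0 0 1.5 0 0 0 10;0 0 3 0 0 0 10;0 0 4 0 0 0 10;0 0 5 0 0 0 10;0 0 5.5 0 0 0 10;0 0 5.5 0 0 0 10"

```text
time: 28.95
ee_pos: [0.4092, 0.2079, 0.0239]
tcp_rot: [180.0, -0.1, -162.0]
wrist_force: [-4.2, -2.3, 5.4]
opening: 0.0205
grasp_force: 80.9
```

Resting on the worktop. Release, rise and look.

carry_out --moves "0 0 0 0 0 0 30;0 0 0 0 0 0 45;0 0 0 0 0 0 55;0 0 0 0 0 0 55;0 0 -15 0 0 0 55;0 0 -40 0 0 0 55;0 0 -80 0 0 0 55;0 0 -120 0 0 0 55;0 0 -160 0 0 0 55;0 0 -160 0 0 0 55"

```text
time: 29.95
ee_pos: [0.4112, 0.2088, 0.1886]
tcp_rot: [179.9, 0.3, -162.0]
wrist_force: [-0.3, -0.3, 0.6]
opening: 0.0547
grasp_force: 0.0
```

Run:
```python
from h import *
tq()
T=cam("top");S=cam("side")
f=lambda im,x,y,w,h,k:cv2.resize(im[y:y+h,x:x+w],None,fx=k,fy=k,interpolation=cv2.INTER_CUBIC)
cv2.imwrite("pics/c5.png",np.vstack([f(T["img"],200,120,200,100,4)[:290],f(S["img"],230,140,200,160,2)[:300].repeat(1,0) if 0 else cv2.resize(S["img"][150:310,220:420],(800,310))])[:600,...,::-1])
```

```text
t 29.95 p [0.4112 0.2088 0.1886] yaw [ 179.9    0.3 -162. ] F [-0.3 -0.3  0.6] T [ 0.02  0.04 -0.  ] L 0.2916 psi -56.7 tau 0.109 tau_noTz 0.114
```

View pics/c5.png

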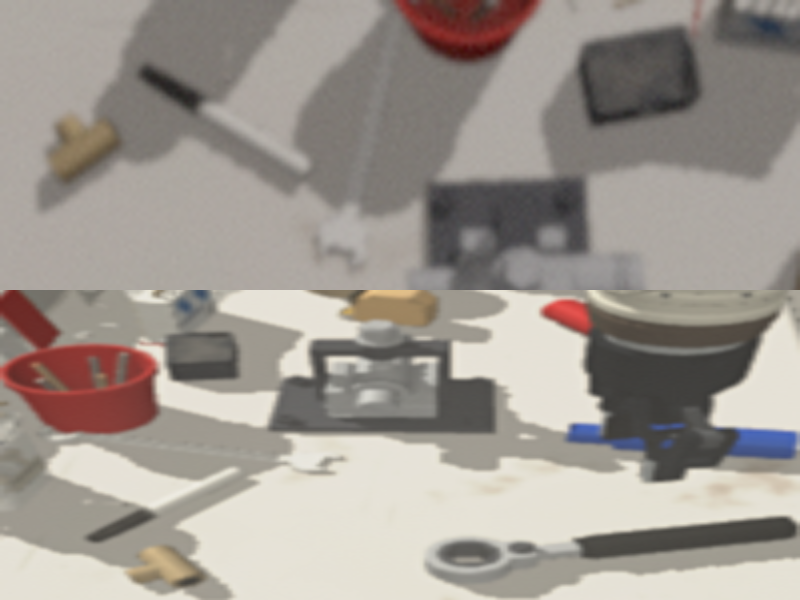

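The spanner lies flat, with its ring at about (470,555) in the side panel, clear of the block. The shaft is in the V, and the marker, tee and tape measure look undisturbed. The gripper is clear of everything, so I'm handing in.

```bash
python3 -c "
from workcell import bot
print(bot.job_done())"
```

```text
the job is handed in; nothing more can be done
None
```

The job is handed in: the clamping screw is tightened on the shaft to about 0.60 N m, measured in the slow final pull. The spanner lies flat on the worktop clear of the block, and in the last pictures the shaft sits in the V with nothing else visibly disturbed.

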